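Slide the pen carrier over the step and home against the sprung stop

ROBOT

A 6-joint arm with a two-finger parallel gripper is mounted at the origin on the work surface. World frame = base frame: x ahead of the robot, y to its left, z up, the work surface at z = 0. Lengths are in m, angles in rad, forces in N, time in s.
With the tool pointing down it reaches from about 0.225 to 0.875 m from the base axis. Payload 3.4 kg.
Tool frame: the origin (TCP) lies on the centre line of the jaws, within the pads' length; the fingertips stand 11 mm ahead of it and the grasp point (between the pads) lies 8 mm behind it; z points along the fingers, y is the line along which they close (so a half turn about z gives the same grasp; the last joint's range is limited). The gripper opens to 85 mm and grips with 20 to 120 N. Pads are 22 mm wide; open, the fingers measure 114 mm over their backs; the gripper's body (76 mm by 85 mm) begins 54 mm behind the grasp point. The pads swing forward as they close: fully open they stand 13 mm farther back than shut.
Start: joints at [-1.292, 0.276, 1.505, -0, 1.361, -0.121], TCP at [0.224, -0.53, 0.211] pointing down, gripper open.
Joint ranges: [-2.89, 2.89], [-0.75, 2.08], [0.22, 2.7], [-1.18, 4.32], [0.11, 2.71], [-2.7, 2.7]. Speed limits (rad/s): [2.57, 2.57, 3.14, 3.14, 3.14, 3.14].

INTERFACE

Orientations are given as a unit quaternion [w, x, y, z].
In Python, from rig import manip, eyes, job gives the robot as it stands.
- The arm moves only by the tool drive_tool, never from a script. Its argument "rows" is a list of rows, each a list of 3 entries, a list of its own where there are three numbers: the turn, a rotation vector about the world's x, y, z in rad, then the shift along the world's x, y, z in cm, then the finger opening in cm, from 0 to 8.54. A call has 1 to 8 rows; each row shifts and turns the commanded pose from where the row before left it; what a row does not reach is not made up. A row lasts 1/8 s, in which the tool goes at most 62.5 mm and 10.7 degrees, less where a joint would pass 70% of its speed; a pose out of reach is approached as far as the arm can. A call is refused whole if a number of a shift passes 6.25 or a number of a turn 0.188, either way. A call with a gripper value outside its range is refused whole. The fingers move at their own pace and stop on an object; "force" is the grip in N (left out, the last holds). Time passes only in rows, so rows that do not move let the fingers close. It gives the time, the measured TCP pose, the force, the opening and the grip force at its end, in the units of the state.
- manip.get_state(): the state, without advancing time (a new reading comes with each control period).
- eyes.get_image(name): name is "scene" or "top" or "wrist"; returns the picture (420x560x3 uint8, red, green, blue); there is no depth.
- eyes.get_calibration(name): a dict with "camera_matrix" (3x3 intrinsics, pixels), "k1" (the pictures are not rectified: a ray, as slopes to the right and down, at radius r is drawn at 1 + k1 r^2 times it, then the intrinsics apply), "view" (4x4, takes a point from world to camera coordinates). Camera axes: x right, y up, looking along -z (the intrinsics and any distortion apply to the point x, -y, -z); pixel columns grow to the right and rows downward; lengths in m; the calibration is good to about 2 mm. A picture is of the moment at which its call begins: read the wrist's pose just before it. get_calibration takes no time and is no camera call; for the wrist camera it gives the pose at the moment of the call.
- job.sign_off(): hands the job in; it is judged then, once.
The state is a dict: "clock": time; "qpos": joint angles; "qd": joint speeds; "effort": joint torques, N m; "position": TCP position; "ee_rot": TCP orientation; "contact_force": force on the tool from outside, world axes, zero at the start; "moment": the same for the moment, N m; "width": finger opening in m; "gripper_force": force on a finger pad.
Only numpy, scipy, OpenCV 4.12 (cv2) and the standard library are available. Lean on these libraries where they do the work, as an engineer would, in place of code of your own. Each camera call takes 0.05 s, during which the arm holds its last target. There are 200 camera calls.

TASK

Take the pen carrier by its yellow fin and slide it off the plywood loading board, over the step and between the rails of the aluminium bed: tip its nose up just enough to clear the step, run the nose onto the bed while the tail still rides on the board, then ease the carrier down flat without letting it catch, bang or be carried through the air. Push it along the bed until its nose presses the orange plunger clearly in, by some 4 to 10 mm and never to its end, and let go so that it stays there against the plunger. Be gentle throughout, keep every pen barrel standing in its pocket, and leave the other things on the bench alone.

Things in the scene. Friction and masses are not known exactly. Their poses are not given: they have to be found in the camera images.
- board: Fixed plywood loading board, 150 mm wide (its x), 200 mm long (its y), flat top 20 mm above its origin. Origin on the table, under the middle of its step end; the board extends from there to -y. Its +y axis is the direction of travel. Two black edge strips stand 2 mm proud along its long sides (75 mm either side of the middle).
- bed: Fixed aluminium bed, 150 mm wide, 290 mm long, beyond the board's step end (2 mm gap), parallel. Its top stands 6 to 10 mm (varies) above the board's top; its front is a square upright face that the carrier's nose catches on. Origin on its top surface, middle of the step edge; +y along the bed, away from the board; z up. A blue stop block, 100 mm wide, 36 mm high, is clamped across its far end.
- rails (a point): Point on the bed's top midway between its two grey guide rails, 145 mm beyond the step edge. The rails are 10 mm high and 110 mm apart inside from 47 mm past the step onward, splayed to about 120 mm apart near the step. Axes as the bed.
- plunger (a joint): Orange sprung plunger, 16 mm across, mid-bed, 11.5 mm above its top, sticking 25 mm out of the blue stop block towards the step. Value in m: 0 free, grows as pressed along the bed's +y, 15 mm at its hard end; 1 N per mm, damped, no preload. Its free face is 165 to 215 mm past the step edge, not measured: find it by feel. Friction holds the released carrier against 2 N or more.
- carrier: Wooden carrier, 100 mm wide (x), 140 long (y), 18 thick, 0.5 to 0.8 kg, on the board. Origin on its underside, centre; +y is its square-edged nose, along the travel within 0.12 rad; z up. Upright yellow fin on its middle line, 12 mm thick (x), 36 long (y 2 to 38), top 68 mm above the underside. Six 13 mm square pockets, 12 deep, behind the fin (y -22, -50; x -30, 0, 30); five hold pen barrels.
- fin (a point): Grip point in the middle of the yellow fin: 20 mm ahead of the carrier's centre, 52 mm above its underside; axes as the carrier.
- nose (a point): Middle of the lower edge of the carrier's nose (carrier y = +70 mm, at its underside).
- tail (a point): Middle of the lower edge of the carrier's tail (carrier y = -70 mm, at its underside).
- pen1: Loose black pen barrel, 12 mm across, 52 mm tall, 12 g, standing upright in a pocket of the carrier with about 1 mm play, its top 40 mm above the deck. Origin under its centre.
- pen2: Loose black pen barrel, 12 mm across, 52 mm tall, 12 g, standing upright in a pocket of the carrier with about 1 mm play, its top 40 mm above the deck. Origin under its centre.
- pen3: Loose black pen barrel, 12 mm across, 52 mm tall, 12 g, standing upright in a pocket of the carrier with about 1 mm play, its top 40 mm above the deck. Origin under its centre.
- pen4: Loose black pen barrel, 12 mm across, 52 mm tall, 12 g, standing upright in a pocket of the carrier with about 1 mm play, its top 40 mm above the deck. Origin under its centre.
- pen5: Loose black pen barrel, 12 mm across, 52 mm tall, 12 g, standing upright in a pocket of the carrier with about 1 mm play, its top 40 mm above the deck. Origin under its centre.
- cup: Bystander, leave it where it is: black plastic cup, 56 mm across, 55 mm tall, origin under its centre.
- pliers: Bystander, leave it where it is: small pliers with orange grips lying flat, 120 mm long, 16 mm thick, origin at the pivot on the table.
- clipbin: Bystander, leave it where it is: open blue bin, 100 x 75 x 40 mm, origin under its centre.
- weight: Bystander, leave it where it is: brass cylinder, 50 mm across, 35 mm tall, origin under its centre.
- oiler: Bystander, leave it where it is: white bottle, 42 mm across, 85 mm tall, origin under its centre.
- driver: Bystander, leave it where it is: screwdriver lying flat, 160 mm long, origin under its middle.

How it is judged:
On the way, in this order (a step that is already met when the one before it is completed fails the run):
1. the nose is over the bed (more than 15 mm past the step edge) while the tail is still down on the loading board (within 4 mm) (y of nose in the frame of bed above 0.015 m and z of nose in the frame of bed above -0.001 m and z of tail in the frame of board below 0.024 m and y of tail in the frame of board below 0 m), for 0.2 s.
2. the carrier, flat on the bed with its tail past the step, presses the plunger in by more than 3 mm (z of nose in the frame of bed between -0.003 and 0.003 m and z of tail in the frame of bed between -0.003 and 0.003 m and y of tail in the frame of bed above 0.005 m and value of joint plunger above 0.003 m), for 0.2 s.
At the end, for the whole second after the job is handed in: Released carrier at rest, flat on the bed (nose and tail within 3 mm), tail over 5 mm past the step edge, within 10 mm and 0.1 rad of the bed's middle line, nose still holding the plunger in by 1 to 12 mm; all pen barrels in their pockets (tilt under 0.3 rad, foot under 12 mm above the underside) (value of joint plunger between 0.001 and 0.012 m and z of nose in the frame of bed between -0.003 and 0.003 m and z of tail in the frame of bed between -0.003 and 0.003 m and y of tail in the frame of bed above 0.005 m and x of carrier in the frame of bed between -0.01 and 0.01 m and angle between the y axis of carrier and the y axis of bed, either way round below 0.1 rad and linear speed of carrier below 0.01 m/s and angle between each of pen1, pen2, pen3, pen4, pen5's own z axis and vertical below 0.3 rad and z of each of pen1, pen2, pen3, pen4, pen5 in the frame of carrier below 0.012 m); the robot touches nothing.
It fails at once if the carrier is caught, banged or pressed with more than 25 N on the bed, or pressed with more than 45 N on the loading board (contact force between carrier and bed above 25 N or contact force between carrier and board above 45 N).
It fails at once if the plunger is driven nearly to its end (more than 12 mm) (value of joint plunger above 0.012 m).
It fails at once if the carrier is carried through the air (tail more than 8 mm above the bed's top) or tipped more than 0.25 rad (z of tail in the frame of bed above 0.008 m or angle between carrier's own z axis and vertical above 0.25 rad).
It fails at once if a pen barrel is tipped over (more than 0.5 rad) (angle between any of pen1, pen2, pen3, pen4, pen5's own z axis and vertical above 0.5 rad).
It fails at once if a bystander is moved by more than 15 mm (distance of any of cup, pliers, clipbin, weight, oiler, driver from where it was at the start of the episode above 0.015 m).
It also fails if it takes over 64 s, if anything falls off the work surface, if the arm or the gripper's body presses on something with over 40 N, if the wrist force passes 120 N, or if a joint passes its speed limit or range.

## Working session

There is one attempt and no reset: what is moved stays moved. The work goes in short steps, Python scripts to look and compute and a tool call to move; the robot and the scene stay as the last step left them, time stands still between calls to the robot, and variables do not carry over. Pictures are saved under pics/ and viewed, at most 10 in all, crops included, and the job is handed in when it is done.

Besides the shell and the picture viewer there is one more tool, called by a JSON object that holds its "name" and its "arguments". drive_tool: Moves the arm, as the interface text tells. Its arguments: {"type":"object","properties":{"rows":{"type":"array"},"force":{"type":"number"}},"required":["rows"]}

```bash
mkdir -p pics
cat > h.py <<'E'
import numpy as np, cv2
from rig import manip, eyes, job
def cal(n):
    c=eyes.get_calibration(n); return np.array(c["camera_matrix"],float),float(c["k1"]),np.array(c["view"],float)
def ray(c,uv):
    K,k,V=c; uv=np.asarray(uv,float)
    d=np.array([(uv[0]-K[0,2])/K[0,0],(uv[1]-K[1,2])/K[1,1]]); s=d.copy()
    for _ in range(30): s=d/(1+k*(s@s))
    R=V[:3,:3]; return -R.T@V[:3,3], R.T@np.array([s[0],-s[1],-1])
def onz(c,uv,z):
    o,d=ray(c,uv); return o+d*(z-o[2])/d[2]
def proj(c,p):
    K,k,V=c; q=V[:3,:3]@np.asarray(p,float)+V[:3,3]; s=np.array([q[0],-q[1]])/-q[2]; s=s*(1+k*(s@s))
    return K[:2,:2]@s+K[:2,2]
def snap(n,f):
    c=cal(n); im=cv2.cvtColor(np.asarray(eyes.get_image(n)),cv2.COLOR_RGB2BGR); cv2.imwrite(f"pics/{f}.png",im); return c,im
E
python3 - <<'E'
from h import *
for n in("scene","top"):
    c,im=snap(n,n+"0"); print(n,-c[2][:3,:3].T@c[2][:3,3],c[0][0,0],c[1])
a=cv2.imread("pics/top0.png"); 
s=manip.get_state(); print(s["clock"],s["position"],s["ee_rot"],s["contact_force"],s["width"])
E
```

```text
scene [ 0.89465718 -0.56661046  0.82269813] 402.22958248177173 -0.1039844819376709
top [0.36065886 0.01595681 1.07855567] 399.930627539477 -0.10200993664434697
0.1 [ 0.22364411 -0.52914319  0.21061526] [-8.61774417e-04  9.80088127e-01  1.98561116e-01 -6.27104350e-05] [-0.34037456  0.46799375  0.0038635 ] 0.08533590605028518
```

View pics/top0.png

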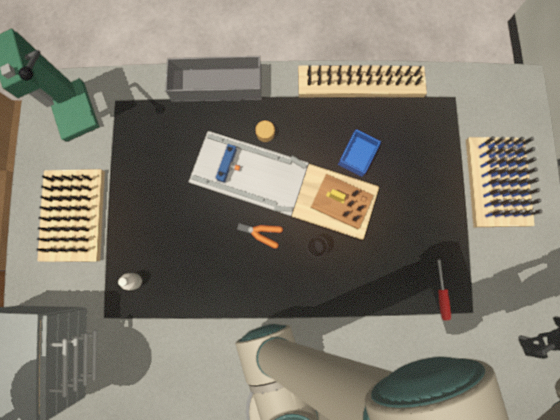

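View pics/scene0.png

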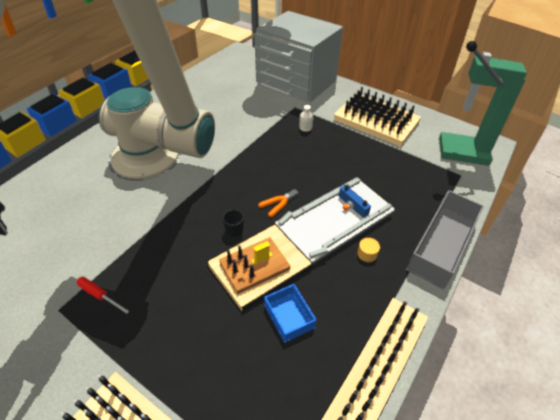

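The top view shows the board at (340,200) and the bed to its left, with the plunger near (237,167) and the fin near (337,196). Image left is world +y and image up is +x. I'll zoom in next.

Run:
```python
import cv2
a=cv2.imread("pics/top0.png")[120:250,180:390]; cv2.imwrite("pics/topz.png",cv2.resize(a,None,fx=3.8,fy=3.8,interpolation=cv2.INTER_CUBIC))
a=cv2.imread("pics/scene0.png")[172:312,200:400]; cv2.imwrite("pics/scz.png",cv2.resize(a,None,fx=4,fy=4,interpolation=cv2.INTER_CUBIC))
```

```text
(no output)
```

View pics/topz.png

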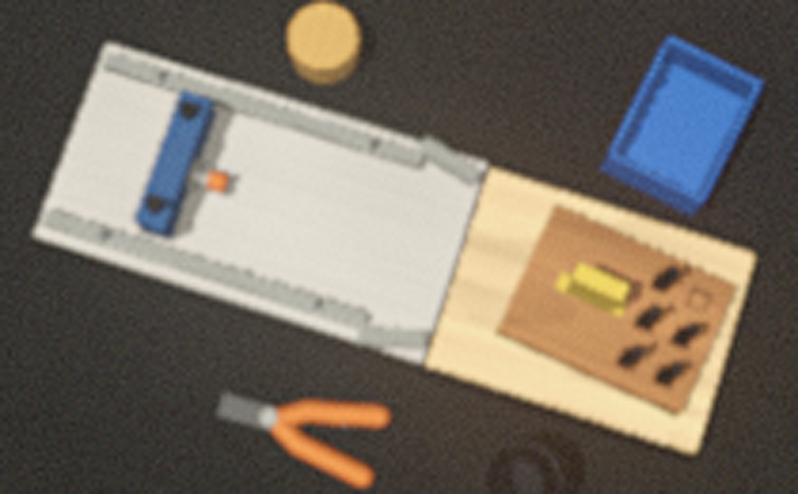

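View pics/scz.png

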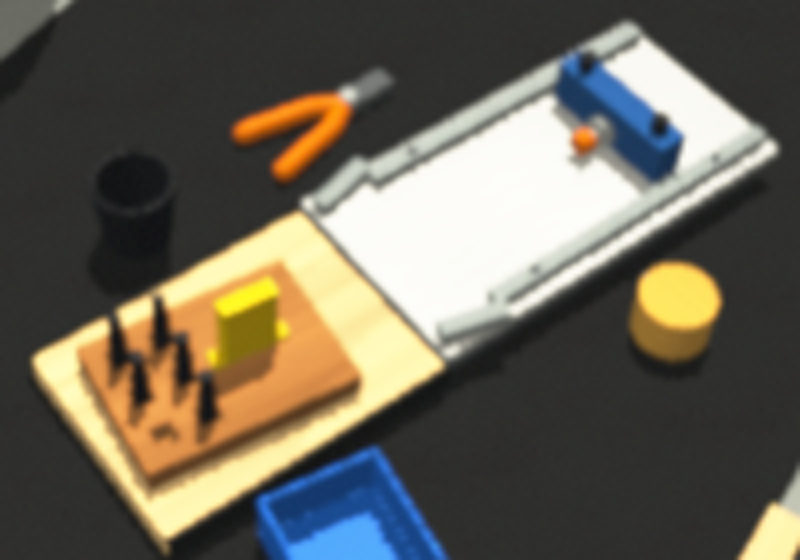

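The top crop shows the board corners at crop (489,165), (427,367), (756,252) and (697,455), with the fin top near (600,280). The scene crop shows the fin standing clear and five pens upright behind it. Next I'll measure these by mask and ray.

Run:
```python
from h import *
ct,cs=cal("top"),cal("scene")
T=cv2.imread("pics/top0.png"); S=cv2.imread("pics/scene0.png")
f=lambda z,p:(np.array(p)/z)
tz=lambda p:np.array(p)/3.8+[180,120]-.37
sz=lambda p:np.array(p)/4+[200,172]-.37
P=lambda *a:print(*[np.round(x,4) if not isinstance(x,str) else x for x in a])
b=[onz(ct,tz(p),.02) for p in((489,165),(427,367),(756,252),(697,455))]
P("board",*b); P("w,l",np.linalg.norm(b[0]-b[1]),np.linalg.norm(b[0]-b[2]))
bed=[onz(ct,tz(p),.028) for p in((485,160),(422,362),(108,42),(36,236))]
P("bed",*bed); P("w,l",np.linalg.norm(bed[0]-bed[1]),np.linalg.norm(bed[0]-bed[2]))
c=[onz(ct,tz(p),.038) for p in((555,205),(498,330),(735,288),(683,412))]
P("car",*c); P("w,l",np.linalg.norm(c[0]-c[1]),np.linalg.norm(c[0]-c[2]))
hd=lambda v:np.arctan2(v[1],v[0])
for n,q in(("board",b),("bed",bed),("car",c)):
    q=np.array(q); P(n,"heading",hd(q[0]-q[2]+q[1]-q[3]) , hd(q[0]-q[1])+np.pi/2,"mid front",(q[0]+q[1])/2,"ctr",q.mean(0))
# scene
b=[onz(cs,sz(p),.02) for p in((440,368),(300,212),(165,545),(35,362))]; P("sc board",*b)
bed=[onz(cs,sz(p),z) for z in(.026,.03) for p in((447,357),(305,205),(775,152),(632,25))]; P("sc bed",*bed)
c=[onz(cs,sz(p),.038) for p in((360,380),(285,263),(152,475),(80,352))]; c=np.array(c);P("sc car",*c,"ctr",c.mean(0),hd(c[0]-c[2]+c[1]-c[3]))
for n,I,cc in(("top",T,ct),("scene",S,cs)):
    h=cv2.cvtColor(I,cv2.COLOR_BGR2HSV); m=cv2.inRange(h,(24,150,120),(34,255,255))
    k,_,st,ce=cv2.connectedComponentsWithStats(m)
    for i in range(1,k):
        if st[i,4]>15: P(n,"yel",st[i],ce[i],onz(cc,ce[i],.088))
# fin top corners scene / top
for p in((600,264),(630,283),(573,265),(627,300)): P("fin top",onz(ct,tz(p),.088))
for p in((217,303),(275,283),(262,298),(278,296)): P("fin sc",onz(cs,sz(p),.088))
P("plunger",onz(ct,tz((227,181)),.028+.0115+.006), onz(cs,sz((573,140)),.0395))
```

```text
board [ 0.6541 -0.0587  0.02  ] [ 0.5081 -0.0116  0.02  ] [ 0.588  -0.2488  0.02  ] [ 0.4432 -0.1998  0.02  ]
w,l 0.1534 0.2012
bed [ 0.6556 -0.0554  0.028 ] [ 0.5105 -0.008   0.028 ] [0.7484 0.2162 0.028 ] [0.6047 0.265  0.028 ]
w,l 0.1526 0.287
car [ 0.6195 -0.1033  0.038 ] [ 0.5308 -0.0609  0.038 ] [ 0.5585 -0.228   0.038 ] [ 0.4717 -0.1876  0.038 ]
w,l 0.0983 0.1389
board heading 1.2376 1.2587 mid front [ 0.5811 -0.0352  0.02  ] ctr [ 0.5483 -0.1297  0.02  ]
bed heading -1.9016 1.2549 mid front [ 0.583  -0.0317  0.028 ] ctr [0.6298 0.1044 0.028 ]
car heading 1.1254 1.1248 mid front [ 0.5751 -0.0821  0.038 ] ctr [ 0.5451 -0.145   0.038 ]
sc board [ 0.6503 -0.0641  0.02  ] [ 0.511  -0.0121  0.02  ] [ 0.5881 -0.2527  0.02  ] [ 0.4482 -0.2011  0.02  ]
sc bed [ 0.6514 -0.0586  0.026 ] [ 0.5131 -0.0095  0.026 ] [0.7466 0.2124 0.026 ] [0.6092 0.2676 0.026 ] [ 0.6526 -0.0612  0.03  ] [ 0.515  -0.0123  0.03  ] [0.7473 0.2085 0.03  ] [0.6107 0.2634 0.03  ]
sc car [ 0.6219 -0.1094  0.038 ] [ 0.5357 -0.0637  0.038 ] [ 0.5621 -0.2295  0.038 ] [ 0.4752 -0.1884  0.038 ] ctr [ 0.5487 -0.1478  0.038 ] 1.1145
scene yel [116  60  32  26 362] [134.1519  71.3398] [-0.3014  0.2446  0.088 ]
scene yel [ 59  84  44  33 732] [ 84.377  100.0301] [-0.2971  0.0186  0.088 ]
scene yel [  0 119  44  37 894] [ 22.0011 138.066 ] [-0.2906 -0.2251  0.088 ]
scene yel [361 239  18  14 195] [369.1333 245.6718] [0.7576 0.0143 0.088 ]
scene yel [252 242  20  22 240] [261.3    251.8917] [ 0.5649 -0.1421  0.088 ]
fin top [ 0.5663 -0.1264  0.088 ]
fin top [ 0.5532 -0.146   0.088 ]
fin top [ 0.5658 -0.1083  0.088 ]
fin top [ 0.5417 -0.1435  0.088 ]
fin sc [ 0.5437 -0.1416  0.088 ]
fin sc [ 0.5623 -0.1109  0.088 ]
fin sc [ 0.5625 -0.124   0.088 ]
fin sc [ 0.5691 -0.1175  0.088 ]
plunger [0.638  0.1269 0.0455] [0.6329 0.1302 0.0395]
```

{"name": "drive_tool", "arguments": {"rows": [[[0,0,0.09],[3.3,4,0],6],[[0,0,0.09],[3.3,4,0],6],[[0,0,0.09],[3.3,4,0],6],[[0,0,0.09],[3.3,4,0],6],[[0,0,0.09],[3.3,4,0],6],[[0,0,0.09],[3.3,4,0],6],[[0,0,0.09],[3.3,4,0],6],[[0,0,0.09],[3.3,4,0],6]]}}

```text
clock: 1.1
position: [0.4885, -0.2082, 0.2111]
ee_rot: [-0.0, 0.847, 0.532, -0.0]
contact_force: [0.8, -0.6, 0.0]
width: 0.06
gripper_force: 0.0
```

{"name": "drive_tool", "arguments": {"rows": [[[0,0,0],[3.4,4,0],6],[[0,0,0],[3.4,4,0],6],[[0,0,0],[0,0,0],6],[[0,0,0],[0,0,0],6]]}}

```text
clock: 1.6
position: [0.5552, -0.1297, 0.2109]
ee_rot: [-0.0, 0.847, 0.531, -0.001]
contact_force: [-0.3, 0.1, 0.9]
width: 0.0596
gripper_force: 0.0
```

Run:
```python
from h import *
s=manip.get_state(); print(s["position"],s["ee_rot"],s["width"],s["qpos"])
c,im=snap("wrist","w0"); print(np.round(c[2],4)); np.save("w0.npy",np.array([0]))
import pickle; pickle.dump(c,open("w0.pkl","wb"))
```

```text
[ 0.55520609 -0.12971869  0.2108601 ] [-3.05427801e-04  8.47094775e-01  5.31441192e-01 -7.79761906e-04] 0.05959661940613161 [-3.50963557e-01  2.69813586e-01  1.51500002e+00 -8.77921463e-04
  1.35821747e+00  9.94161853e-02]
[[ 9.000e-01 -4.358e-01 -3.000e-04 -5.560e-01]
 [ 4.123e-01  8.518e-01 -3.232e-01 -7.530e-02]
 [ 1.411e-01  2.908e-01  9.463e-01 -4.215e-01]
 [ 0.000e+00  0.000e+00  0.000e+00  1.000e+00]]
```

View pics/w0.png

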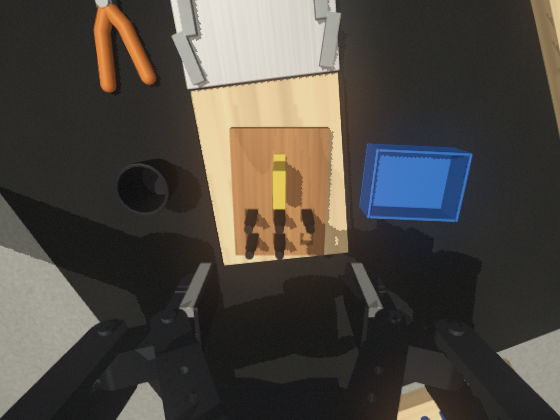

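The wrist view shows the fin at (279,182), carrier deck corners at (230,128), (330,128), (236,255) and (329,255), and the step edge running from (192,90) to (338,73). I'll refine with these.

Run:
```python
from h import *
import pickle; c=pickle.load(open("w0.pkl","rb")); I=cv2.imread("pics/w0.png"); h=cv2.cvtColor(I,cv2.COLOR_BGR2HSV)
P=lambda *a:print(*[np.round(x,4) if not isinstance(x,str) else x for x in a])
hd=lambda v:np.arctan2(v[1],v[0])
m=cv2.inRange(h,(22,170,100),(34,255,255)); m[:,:250]=0;m[:,310:]=0
ys,xs=np.nonzero(m); P("fin px",xs.min(),xs.max(),ys.min(),ys.max())
for y in range(ys.min(),ys.max()+1,8): r=xs[ys==y]; print(y,r.min(),r.max(),end="; ")
print()
q=np.array([onz(c,p,.038) for p in((230,128),(330,128),(236,255),(329,255))]); P("car",q.mean(0),"hd",hd(q[0]-q[2]+q[1]-q[3]),"w",np.linalg.norm(q[0]-q[1]),np.linalg.norm(q[2]-q[3]),np.linalg.norm(q[0]-q[2]))
P("fin top ctr row ends",onz(c,(279,154),.088),onz(c,(279.3,209),.088))
e=[onz(c,p,.02) for p in((193,91),(339,74))]; P("step",*e,np.mean(e,0),"hd",hd(e[1]-e[0])+np.pi/2,np.linalg.norm(e[1]-e[0]))
for z in(.026,.028,.03):
  e=[onz(c,p,z) for p in((190,88),(339.5,71))]; P("bed",z,*e,np.mean(e,0),"hd",hd(e[1]-e[0])+np.pi/2,np.linalg.norm(e[1]-e[0]))
e=[onz(c,p,.02) for p in((193,91),(226,264),(339,74),(348,254))]; P("sides",hd(e[0]-e[1]),hd(e[2]-e[3]),np.mean(e,0),np.linalg.norm(e[0]-e[1]))
# edge profile across step at column 265
g=I.astype(int); print([tuple(g[y,265]) for y in range(74,92)])
```

```text
Traceback (most recent call last):
ValueError: zero-size array to reduction operation minimum which has no identity
```

Run:
```python
from h import *
import pickle; c=pickle.load(open("w0.pkl","rb")); I=cv2.imread("pics/w0.png")
P=lambda *a:print(*[np.round(x,4) if not isinstance(x,str) else x for x in a])
hd=lambda v:np.arctan2(v[1],v[0])
g=I.astype(int)
print(I.shape,[tuple(map(int,g[170,x])) for x in range(269,292,2)])
q=np.array([onz(c,p,.038) for p in((230,128),(330,128),(236,255),(329,255))]); P("car",q.mean(0),"hd",hd(q[0]-q[2]+q[1]-q[3]),"w",np.linalg.norm(q[0]-q[1]),np.linalg.norm(q[2]-q[3]),np.linalg.norm(q[0]-q[2]))
P("fin top ctr row ends",onz(c,(279,154),.088),onz(c,(279.3,182),.088))
e=[onz(c,p,.02) for p in((193,91),(339,74))]; P("step",*e,np.mean(e,0),"hd",hd(e[1]-e[0])+np.pi/2,np.linalg.norm(e[1]-e[0]))
for z in(.026,.028,.03):
  e=[onz(c,p,z) for p in((190,88),(339.5,71))]; P("bed",z,np.mean(e,0),"hd",hd(e[1]-e[0])+np.pi/2,np.linalg.norm(e[1]-e[0]))
e=[onz(c,p,.02) for p in((193,91),(226,264),(339,74),(348,254))]; P("sides",hd(e[0]-e[1]),hd(e[2]-e[3]),np.mean(e,0),np.linalg.norm(e[0]-e[1]))
```

```text
(420, 560, 3) [(88, 138, 191), (93, 143, 197), (62, 143, 171), (62, 143, 168), (60, 141, 168), (60, 140, 167), (60, 141, 167), (56, 136, 161), (48, 110, 137), (62, 96, 136), (59, 93, 134), (59, 94, 134)]
car [ 0.5471 -0.1475  0.038 ] hd 1.1394 w 0.0997 0.1054 0.1407
fin top ctr row ends [ 0.5682 -0.099   0.088 ] [ 0.5575 -0.1217  0.088 ]
step [ 0.5123 -0.0132  0.02  ] [ 0.6521 -0.0631  0.02  ] [ 0.5822 -0.0382  0.02  ] hd 1.2282 0.1485
bed 0.026 [ 0.5825 -0.0354  0.026 ] hd 1.2253 0.149
bed 0.028 [ 0.5825 -0.0355  0.028 ] hd 1.2253 0.1482
bed 0.03 [ 0.5826 -0.0357  0.03  ] hd 1.2253 0.1473
sides 1.237 1.2292 [ 0.5491 -0.1325  0.02  ] 0.1987
```

{"name": "drive_tool", "arguments": {"rows": [[[0,0,0.01],[0,0,-3.5],4],[[0,0,0],[0,0,-3.5],4],[[0,0,0],[0,0,-3.5],4],[[0,0,0],[0,0,-2.5],4],[[0,0,0],[0,0,-1.7],3],[[0,0,0],[0,0,0],2.2],[[0,0,0],[0,0,0],1.8],[[0,0,0],[0,0,0],1.5]], "force": 30}}

```text
clock: 2.65
position: [0.5553, -0.1301, 0.0653]
ee_rot: [0.0, 0.845, 0.535, -0.0]
contact_force: [-1.5, -0.5, 0.6]
width: 0.015
gripper_force: 0.8
```

{"name": "drive_tool", "arguments": {"rows": [[[0,0,0],[0,0,0],1.3],[[0,0,0],[0,0,0],1.1],[[0,0,0],[0,0,0],0.8],[[0,0,0],[0,0,0],0.5]], "force": 30}}

```text
clock: 3.15
position: [0.5548, -0.1294, 0.065]
ee_rot: [-0.001, 0.845, 0.535, -0.001]
contact_force: [-5.8, 0.9, 7.1]
width: 0.0105
gripper_force: 29.3
```

{"name": "drive_tool", "arguments": {"rows": [[[0,0,0],[0,0,0.03],0.5],[[0,0,0],[0,0,0],0.5],[[0,0,0.03],[-0.1,0.05,0],0.5],[[0,0,0.03],[-0.15,0.05,0],0.5],[[0,0,0.03],[-0.15,0.05,0],0.5],[[0,0,0.015],[-0.1,0,0],0.5],[[0,0,0],[0,0,0],0.5]], "force": 80}}

```text
clock: 4.03
position: [0.5527, -0.1284, 0.0652]
ee_rot: [0.001, 0.815, 0.579, 0.001]
contact_force: [4.3, 0.7, 2.3]
width: 0.0078
gripper_force: 78.6
```

{"name": "drive_tool", "arguments": {"rows": [[[0.0283,-0.0099,0],[-0.04,-0.13,0.28],0.5],[[0.0283,-0.0099,0],[-0.05,-0.14,0.27],0.5],[[0.0283,-0.0099,0],[-0.05,-0.15,0.26],0.5],[[0.0283,-0.0099,0],[-0.05,-0.15,0.26],0.5],[[0.0283,-0.0099,0],[-0.06,-0.16,0.25],0.5],[[0,0,0],[0,0,0],0.5],[[0,0,0],[0,0,0],0.5]]}}

```text
clock: 4.9
position: [0.5468, -0.1353, 0.0766]
ee_rot: [-0.044, 0.813, 0.578, 0.06]
contact_force: [-0.1, -0.7, -5.8]
width: 0.0078
gripper_force: 78.2
```

Run:
```python
from h import *
from scipy.spatial.transform import Rotation as R
s=manip.get_state(); q=s["ee_rot"]; m=R.from_quat(np.r_[q[1:],q[0]]).as_matrix(); print(np.round(m,3),s["contact_force"],s["moment"])
snap("scene","s1"); c,im=snap("wrist","w1")
a=cv2.imread("pics/s1.png")[172:312,200:400]; a=cv2.resize(a,None,fx=3,fy=3,interpolation=cv2.INTER_CUBIC)
cv2.imwrite("pics/m1.png",a)
```

```text
[[ 0.326  0.944  0.046]
 [ 0.934 -0.329  0.141]
 [ 0.148 -0.003 -0.989]] [-0.14700976 -0.67320408 -5.76528912] [-0.38090195  0.08692763 -0.05338436]
```

View pics/m1.png

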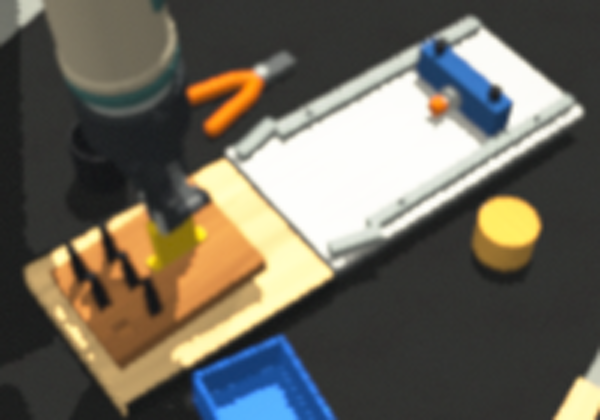

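The carrier is tilted about 0.14 rad, with its nose well up, the tail at the board and the pens standing. Now I'll advance.

{"name": "drive_tool", "arguments": {"rows": [[[0,0,0],[0.17,0.47,0],0.5],[[0,0,0],[0.33,0.94,0],0.5],[[0,0,0],[0.43,1.23,0],0.5],[[0,0,0],[0.46,1.32,0],0.5],[[0,0,0],[0.46,1.32,0],0.5],[[0,0,0],[0.43,1.23,0],0.5],[[0,0,0],[0.33,0.94,0],0.5],[[0,0,0],[0.17,0.47,0],0.5]]}}

```text
clock: 6.0
position: [0.5763, -0.0556, 0.0779]
ee_rot: [-0.043, 0.813, 0.578, 0.061]
contact_force: [-0.1, -1.4, -6.9]
width: 0.0076
gripper_force: 78.3
```

{"name": "drive_tool", "arguments": {"rows": [[[0,0,0],[0,0,0],0.5],[[0,0,0],[0,0,0],0.5]]}}

```text
clock: 6.25
position: [0.5763, -0.0564, 0.0781]
ee_rot: [-0.043, 0.813, 0.577, 0.061]
contact_force: [0.9, 1.5, -5.2]
width: 0.0078
gripper_force: 78.4
```

Run:
```python
from h import *
snap("scene","s2"); c,w=snap("wrist","w2")
import pickle; pickle.dump(c,open("w2.pkl","wb"))
a=cv2.imread("pics/s2.png")[162:312,200:400]; a=cv2.resize(a,(560,420),interpolation=cv2.INTER_CUBIC)
cv2.imwrite("pics/m2.png",cv2.resize(np.hstack([a,w]),(800,300)))
```

```text
(no output)
```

View pics/m2.png

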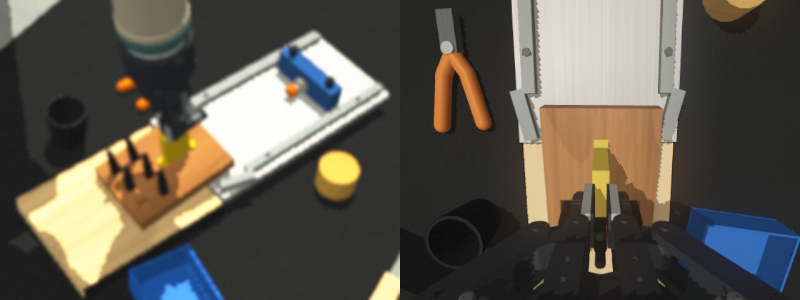

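Both views show the nose on the bed side and centred between the rails, with the tail on the board and the pens standing. I'll add tilt and advance further.

{"name": "drive_tool", "arguments": {"rows": [[[0.0189,-0.0066,0],[-0.04,-0.11,0.17],0.5],[[0.0189,-0.0066,0],[-0.04,-0.11,0.17],0.5],[[0,0,0],[0.26,0.76,0],0.5],[[0,0,0],[0.43,1.23,0],0.5],[[0,0,0],[0.43,1.23,0],0.5],[[0,0,0],[0.26,0.76,0],0.5],[[0,0,0],[0,0,0],0.5],[[0,0,0],[0,0,0],0.5]]}}

```text
clock: 7.35
position: [0.5892, -0.0185, 0.0814]
ee_rot: [-0.055, 0.812, 0.577, 0.077]
contact_force: [0.9, 0.3, -5.8]
width: 0.008
gripper_force: 78.4
```

```bash
cat > st.py <<'E'
from h import *
from scipy.spatial.transform import Rotation as R
s=manip.get_state(); q=s["ee_rot"]; m=R.from_quat(np.r_[q[1:],q[0]]).as_matrix(); p=np.array(s["position"])
th=1.236; u=np.array([np.cos(th),np.sin(th)]); d=p[:2]-[.5825,-.0345]
print("along %.4f lat %.4f z %.4f pitch %.4f roll %.4f yaw %.4f"%(d@u,d@[u[1],-u[0]],p[2],np.arcsin(m[2,0]),np.arcsin(m[2,1]),np.arctan2(m[1,0],m[0,0])),"F",np.round(s["contact_force"],1),"M",np.round(s["moment"],2),s["clock"])
a=np.arcsin(m[2,0]); print("tail along,z",d@u-.09*np.cos(a)+.045*np.sin(a),p[2]-.09*np.sin(a)-.045*np.cos(a))
E
python3 st.py
```

```text
along 0.0173 lat 0.0010 z 0.0814 pitch 0.1899 roll 0.0003 yaw 1.2353 F [ 0.9  0.3 -5.8] M [-0.19  0.07 -0.03] 7.35
tail along,z -0.06257336375828174 0.02019160544729119
```

{"name": "drive_tool", "arguments": {"rows": [[[-0.0299,0.0105,0],[0.05,0.14,-0.05],0.5],[[-0.0299,0.0105,0],[0.05,0.14,-0.06],0.5],[[-0.0299,0.0105,0],[0.05,0.14,-0.07],0.5],[[-0.0299,0.0105,0],[0.05,0.14,-0.08],0.5],[[-0.0299,0.0105,0],[0.05,0.14,-0.08],0.5],[[-0.0299,0.0105,0],[0.05,0.14,-0.09],0.5],[[0,0,0],[0,0,0],0.5],[[0,0,0],[0,0,0],0.5]]}}

```text
clock: 8.35
position: [0.5919, -0.0105, 0.0769]
ee_rot: [-0.0, 0.816, 0.579, -0.0]
contact_force: [-0.7, 0.0, -7.5]
width: 0.0075
gripper_force: 78.3
```

```bash
python3 st.py
python3 - <<'E'
from h import *
c,w=snap("wrist","w3"); a=snap("scene","s3")[1][162:312,200:400]; a=cv2.resize(a,(560,420),interpolation=cv2.INTER_CUBIC)
cv2.imwrite("pics/m3.png",cv2.resize(np.hstack([a,w]),(800,300)))
E
```

```text
along 0.0257 lat 0.0010 z 0.0769 pitch 0.0002 roll -0.0006 yaw 1.2343 F [-0.7  0.  -7.5] M [ 0.12 -0.    0.06] 8.35
tail along,z -0.06426356464615242 0.03187278711513503
```

View pics/m3.png

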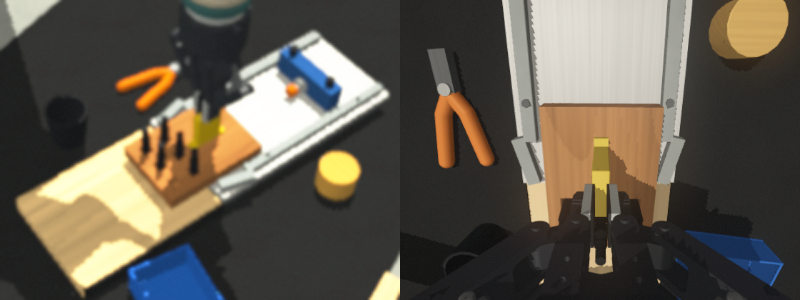

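The carrier is level just above the bed, centred between the rails, and the pens are upright. I'll ease it down by feel.

{"name": "drive_tool", "arguments": {"rows": [[[0,0,0],[0,0,-0.05],0.5],[[0,0,0],[0,0,-0.05],0.5],[[0,0,0],[0,0,-0.05],0.5],[[0,0,0],[0,0,0],0.5]]}}

```text
clock: 8.95
position: [0.5921, -0.0103, 0.0754]
ee_rot: [-0.0, 0.815, 0.579, -0.0]
contact_force: [-1.4, 0.8, -7.3]
width: 0.0075
gripper_force: 78.3
```

{"name": "drive_tool", "arguments": {"rows": [[[0,0,0],[0,0,-0.05],0.5],[[0,0,0],[0,0,-0.05],0.5],[[0,0,0],[0,0,0],0.5]]}}

```text
clock: 9.32
position: [0.5923, -0.0103, 0.0746]
ee_rot: [0.0, 0.815, 0.579, 0.0]
contact_force: [0.7, -0.5, -5.7]
width: 0.0077
gripper_force: 78.4
```

```bash
python3 st.py
```

```text
along 0.0261 lat 0.0013 z 0.0746 pitch -0.0001 roll 0.0003 yaw 1.2348 F [ 0.7 -0.5 -5.7] M [ 0.09 -0.12  0.05] 9.325
tail along,z -0.06390477636425575 0.029630096606252508
```

{"name": "drive_tool", "arguments": {"rows": [[[0,0,0],[0,0,-0.05],0.5],[[0,0,0],[0,0,-0.05],0.5],[[0,0,0],[0,0,0],0.5]]}}

```text
clock: 9.7
position: [0.5926, -0.0099, 0.0743]
ee_rot: [0.0, 0.815, 0.579, 0.001]
contact_force: [-0.2, 1.7, -0.6]
width: 0.0079
gripper_force: 79.4
```

{"name": "drive_tool", "arguments": {"rows": [[[0,0,0],[0,0,-0.03],0.5],[[0,0,0],[0,0,0],0.5]]}}

```text
clock: 9.95
position: [0.5927, -0.0097, 0.0742]
ee_rot: [0.0, 0.815, 0.579, 0.001]
contact_force: [-0.7, 3.5, 5.3]
width: 0.0073
gripper_force: 80.2
```

{"name": "drive_tool", "arguments": {"rows": [[[0,0,0],[0.1,0.28,-0.0],0.5],[[0,0,0],[0.2,0.57,0.05],0.5],[[0,0,0],[0.26,0.76,0],0.5],[[0,0,0],[0.3,0.85,0],0.5]]}}

```text
clock: 10.45
position: [0.6004, 0.0114, 0.0737]
ee_rot: [0.002, 0.815, 0.579, -0.002]
contact_force: [-2.4, -6.3, 2.4]
width: 0.0079
gripper_force: 80.0
```

```bash
python3 st.py
```

```text
along 0.0492 lat 0.0018 z 0.0737 pitch -0.0059 roll 0.0006 yaw 1.2359 F [-2.4 -6.3  2.4] M [-0.89  0.29 -0.  ] 10.45
tail along,z -0.04103337226066524 0.029266176392632043
```

{"name": "drive_tool", "arguments": {"rows": [[[0,0,0],[0.15,0.47,0.03],0.5],[[0,0,0],[0.2,0.57,0.02],0.5],[[0,0,0],[0.25,0.75,0],0.5],[[0,0,0],[0.25,0.75,0],0.5],[[0,0,0],[0.25,0.75,0],0.5],[[0,0,0],[0.2,0.57,0],0.5],[[0,0,0],[0,0,0],0.5]]}}

```text
clock: 11.32
position: [0.6139, 0.0547, 0.0739]
ee_rot: [-0.001, 0.815, 0.579, 0.001]
contact_force: [0.3, 2.2, -4.4]
width: 0.0078
gripper_force: 78.9
```

```bash
python3 st.py
python3 - <<'E'
from h import *
c,w=snap("wrist","w4"); a=snap("scene","s4")[1][162:312,200:400]; a=cv2.resize(a,(560,420),interpolation=cv2.INTER_CUBIC)
cv2.imwrite("pics/m4.png",cv2.resize(np.hstack([a,w]),(800,300)))
E
```

```text
along 0.0946 lat 0.0004 z 0.0739 pitch 0.0020 roll -0.0008 yaw 1.2349 F [ 0.3  2.2 -4.4] M [ 0.25 -0.12 -0.02] 11.325
tail along,z 0.004652871159313525 0.028676383091111812
```

View pics/m4.png

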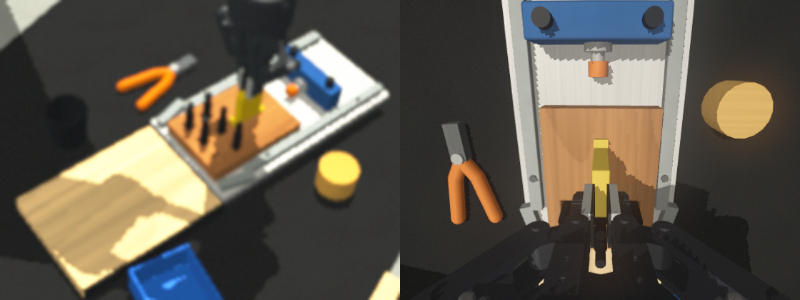

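The carrier is flat between the rails with the pens upright. In the wrist view the plunger face is at about (277,106) and the nose edge at y≈148. I'll compute the gap.

Run:
```python
from h import *
c=cal("wrist"); I=cv2.imread("pics/w4.png"); h=cv2.cvtColor(I,cv2.COLOR_BGR2HSV)
m=cv2.inRange(h,(3,120,90),(18,255,255)); m[:,:255]=0; m[:,300:]=0; m[130:]=0
ys,xs=np.nonzero(m); print(xs.min(),xs.max(),ys.min(),ys.max())
print([tuple(map(int,I[y,278])) for y in range(84,112,2)])
u=np.array([np.cos(1.236),np.sin(1.236)]); A=lambda uv,z:(onz(c,uv,z)[:2]-[.5825,-.0345])@u
xm=(xs.min()+xs.max())/2
for z in(.0325,.0405,.0485): print(z,A((xm,ys.max()+.5),z))
print("nose",A((277,148),.047), onz(c,(277,148),.047))
```

```text
264 290 85 107
[(177, 185, 188), (92, 154, 230), (93, 157, 234), (92, 155, 233), (92, 154, 232), (89, 151, 231), (90, 151, 230), (90, 151, 229), (90, 149, 228), (89, 148, 227), (87, 146, 225), (87, 147, 225), (110, 128, 149), (140, 148, 154)]
0.0325 0.16916143332863492
0.0405 0.16942280506009352
0.0485 0.16968417679155212
nose 0.1472361570910863 [0.62922468 0.10513652 0.047     ]
```

{"name": "drive_tool", "arguments": {"rows": [[[0,0,0],[0.13,0.38,0],0.5],[[0,0,0],[0.17,0.47,0],0.5],[[0,0,0],[0.17,0.47,0],0.5],[[0,0,0],[0.13,0.38,0],0.5],[[0,0,0],[0.0,0.0,0],0.5]]}}

```text
clock: 12.05
position: [0.62, 0.0706, 0.0743]
ee_rot: [-0.0, 0.815, 0.579, 0.0]
contact_force: [0.0, 0.9, -5.7]
width: 0.0077
gripper_force: 78.7
```

```bash
cat > gap.py <<'E'
from h import *
import sys
c,I=snap("wrist",sys.argv[1]); h=cv2.cvtColor(I,cv2.COLOR_BGR2HSV)
u=np.array([np.cos(1.236),np.sin(1.236)]); A=lambda uv,z:(onz(c,uv,z)[:2]-[.5825,-.0345])@u
col=h[:,278].astype(int)
o=0;out=[]
prev=None
for y in range(20,200):
    b=I[y,278].astype(int)
    if prev is not None and abs(b-prev).max()>30: out.append((y,tuple(map(int,b)),round(float(A((278,y),.047)),4)))
    prev=b
print(out)
E
python3 st.py; python3 gap.py w5
```

```text
along 0.1116 lat 0.0009 z 0.0743 pitch 0.0007 roll 0.0001 yaw 1.2349 F [ 0.   0.9 -5.7] M [ 0.21 -0.05 -0.01] 12.05
tail along,z 0.021670651873804212 0.029245997252254102
[(40, (137, 123, 110), 0.2213), (93, (108, 111, 112), 0.1949), (102, (169, 177, 179), 0.1901), (105, (110, 116, 119), 0.1885), (107, (165, 174, 177), 0.1875), (117, (110, 135, 169), 0.1821), (118, (82, 141, 219), 0.1815), (139, (97, 130, 176), 0.1699), (140, (134, 143, 149), 0.1693), (145, (205, 215, 220), 0.1665), (147, (64, 90, 125), 0.1654), (151, (78, 117, 163), 0.163), (152, (99, 147, 200), 0.1625), (195, (77, 175, 202), 0.1365)]
```

{"name": "drive_tool", "arguments": {"rows": [[[0,0,0],[0.07,0.2,0],0.5],[[0,0,0],[0.07,0.2,0],0.5],[[0,0,0],[0.07,0.19,0],0.5],[[0,0,0],[0.07,0.19,0],0.5],[[0,0,0],[0.03,0.1,0],0.5],[[0,0,0],[0.0,0.0,0],0.5]]}}

```text
clock: 12.85
position: [0.6227, 0.0785, 0.0742]
ee_rot: [0.0, 0.815, 0.579, -0.0]
contact_force: [-0.7, -1.1, -5.9]
width: 0.0079
gripper_force: 78.5
```

```bash
python3 st.py; python3 gap.py w6
```

```text
along 0.1200 lat 0.0009 z 0.0742 pitch -0.0007 roll -0.0002 yaw 1.2349 F [-0.7 -1.1 -5.9] M [-0.19  0.05  0.02] 12.85
tail along,z 0.02995779170776192 0.029236557540289934
[(59, (136, 113, 99), 0.2204), (110, (103, 102, 101), 0.1942), (118, (168, 176, 179), 0.1899), (121, (115, 122, 126), 0.1882), (122, (159, 168, 171), 0.1877), (130, (67, 114, 185), 0.1833), (131, (80, 141, 220), 0.1827), (194, (49, 116, 139), 0.1455), (195, (72, 167, 194), 0.1449), (196, (93, 201, 228), 0.1443)]
```

{"name": "drive_tool", "arguments": {"rows": [[[0,0,0],[0.05,0.14,0],0.5],[[0,0,0],[0.05,0.14,-0.02],0.5],[[0,0,0],[0.05,0.14,-0.02],0.5],[[0,0,0],[0.02,0.05,-0.01],0.5],[[0,0,0],[0.0,0.0,0],0.5],[[0,0,0],[0.0,0.0,0],0.5]]}}

```text
clock: 13.65
position: [0.6243, 0.0824, 0.074]
ee_rot: [0.001, 0.815, 0.579, -0.001]
contact_force: [-1.7, -5.0, -3.8]
width: 0.0077
gripper_force: 78.9
```

```bash
python3 st.py; python3 gap.py w7
```

```text
along 0.1242 lat 0.0010 z 0.0740 pitch -0.0021 roll 0.0000 yaw 1.2352 F [-1.7 -5.  -3.8] M [-0.89  0.36  0.07] 13.65
tail along,z 0.034078527795426146 0.02915767514953993
[(68, (159, 153, 151), 0.2201), (69, (134, 99, 79), 0.2196), (119, (108, 114, 117), 0.1935), (126, (165, 174, 177), 0.1897), (129, (110, 118, 124), 0.188), (130, (128, 143, 158), 0.1875), (131, (58, 95, 159), 0.1869), (132, (80, 142, 223), 0.1864), (196, (85, 190, 217), 0.1485)]
```

{"name": "drive_tool", "arguments": {"rows": [[[0,0,0],[0.03,0.08,0],0.5],[[0,0,0],[0.03,0.08,0],0.5],[[0,0,0],[0.0,0.0,-0.02],0.5],[[0,0,0],[0.0,0.0,-0.02],0.5],[[0,0,0],[0.0,0.0,0],0.5]]}}

```text
clock: 14.32
position: [0.6247, 0.0833, 0.074]
ee_rot: [0.001, 0.815, 0.579, -0.001]
contact_force: [-3.8, -6.6, -2.2]
width: 0.0082
gripper_force: 79.3
```

```bash
python3 st.py; python3 gap.py w8
```

```text
along 0.1251 lat 0.0011 z 0.0740 pitch -0.0033 roll 0.0001 yaw 1.2354 F [-3.8 -6.6 -2.2] M [-1.17  0.49  0.06] 14.325
tail along,z 0.03498705764743075 0.029295530903052258
[(70, (155, 149, 147), 0.22), (71, (132, 98, 76), 0.2195), (121, (107, 112, 114), 0.1933), (128, (167, 175, 177), 0.1895), (130, (115, 129, 145), 0.1884), (131, (49, 76, 127), 0.1878), (134, (77, 139, 221), 0.1862), (196, (84, 189, 216), 0.1494)]
```

{"name": "drive_tool", "arguments": {"rows": [[[0,0,0],[0,0,-0.03],0.8],[[0,0,0],[0,0,0],0.9],[[0,0,0],[0,0,0],1.0],[[0,0,0],[0,0,0],1.1]], "force": 20}}

```text
clock: 14.88
position: [0.6246, 0.0833, 0.0737]
ee_rot: [0.001, 0.815, 0.579, -0.001]
contact_force: [-3.1, -8.1, -1.8]
width: 0.0109
gripper_force: 17.8
```

{"name": "drive_tool", "arguments": {"rows": [[[0,0,0],[0,0,0],1.2],[[0,0,0],[0,0,0],1.4],[[0,0,0],[0,0,0],1.7],[[0,0,0],[0,0,0],2.3],[[0,0,0],[0,0,0],3]]}}

```text
clock: 15.5
position: [0.6253, 0.0852, 0.0731]
ee_rot: [0.0, 0.815, 0.579, 0.0]
contact_force: [0.9, -0.5, 0.3]
width: 0.0301
gripper_force: 0.0
```

```bash
python3 st.py; python3 gap.py w9
```

```text
along 0.1271 lat 0.0011 z 0.0731 pitch 0.0001 roll 0.0002 yaw 1.2349 F [ 0.9 -0.5  0.3] M [-0.01  0.01 -0.02] 15.5
tail along,z 0.037127218815966465 0.028110174707417467
[(74, (171, 173, 172), 0.22), (75, (137, 108, 92), 0.2195), (125, (107, 112, 115), 0.1933), (132, (165, 174, 176), 0.1895), (136, (162, 170, 173), 0.1872), (140, (62, 105, 174), 0.185), (141, (80, 143, 224), 0.1844)]
```

{"name": "drive_tool", "arguments": {"rows": [[[0,0,0],[0,0,0.5],4],[[0,0,0],[0,0,2],4],[[0,0,0],[0,0,3],4],[[0,0,0],[0,0,3],4],[[0,0,0],[0,0,3],4],[[0,0,0],[0,0,1],4],[[0,0,0],[0,0,0],4],[[0,0,0],[0,0,0],4]]}}

```text
clock: 16.55
position: [0.6242, 0.0849, 0.1965]
ee_rot: [-0.001, 0.815, 0.579, -0.001]
contact_force: [-0.3, 0.0, -0.2]
width: 0.0399
gripper_force: 0.0
```

```bash
python3 st.py
python3 - <<'E'
from h import *
c,w=snap("wrist","wf"); a=snap("scene","sf")[1][162:312,200:400]; a=cv2.resize(a,(560,420),interpolation=cv2.INTER_CUBIC)
cv2.imwrite("pics/mf.png",cv2.resize(np.hstack([a,w]),(800,300)))
E
```

```text
along 0.1265 lat 0.0002 z 0.1965 pitch -0.0012 roll -0.0027 yaw 1.2347 F [-0.3  0.  -0.2] M [-0.   -0.01 -0.01] 16.55
tail along,z 0.03646925657472504 0.1516390137036281
```

View pics/mf.png

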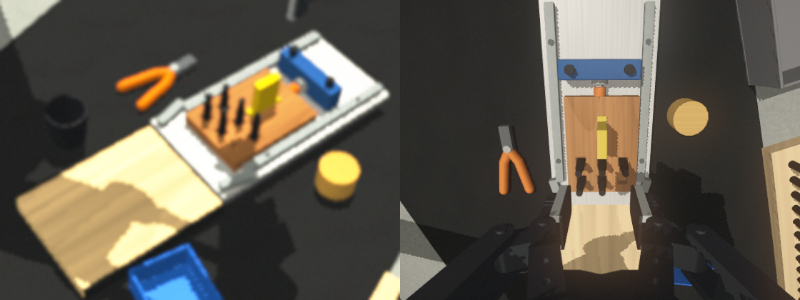

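The carrier sits flat and centred between the rails with its nose against the plunger. All five pens are standing, and the arm is clear.

```bash
python3 -c "
from rig import job
print(job.sign_off())"
```

```text
the job is handed in; nothing more can be done
None
```

I've handed the job in: the carrier lies flat and centred on the bed, let go with its nose holding the plunger in by about 4 mm (about 6 mm before release, both judged from the wrist camera) and all five pens standing; sign-off gave no verdict.

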